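# Hang the keyhole jar rack on its studs, lock it and load it

## Task

Put the washed jar rack back on its blue hanging plate: hang the two keyholes over the studs without forcing it, then slide the rack straight down until it is fully home and the brass catch has sprung out into its hole. Then take the green-labelled spice jar from the open bench (not one stored under the grill), stand it upright on the floor of either bay and let go. Leave the other jar and the pepper mill on the bench as they stand.

Things in the scene. Friction and masses are not known exactly. Their poses are not given: they have to be found in the camera images.
- rack: Loose bright-steel rack for two jars, 66 (x) x 140 (y) x 112 mm, 0.26 to 0.42 kg, standing on the bench. Origin: middle of its underside; z up, +x to its back, y along its width. Front and end walls 34 to 36 mm high. Floor 3 mm thick. Back plate 4 mm thick, full width and height, its back face at x = +33, square to x; it has two keyholes. Parted at y = 0 by a 4 mm sheet that carries the grip.
- rack_grip (a point): Middle of the rack's black grip, the place to hold it: a block 44 mm long (x), 12 mm thick (y), 26 mm high; at x = -3, y = 0, z = 58 of the rack. Axes as the rack's. The bays to both sides of it are free for fingers: 59 mm clear on each side, floor 55 mm below.
- rack_keyholes (a point): Point on the plate's back face midway between the two keyholes' entries; x = +33, y = 0, z = 78 of the rack. Axes as the rack's. The keyholes are at y = +38 and -38: an eight-sided entry 20 mm across, level with this point, and above it a slot 10 mm wide; the slot ends 21.5 mm above the point. A 13 mm hole for the catch is centred 6 mm above the point.
- rack_bay_left (a point): Middle of the inner floor of the bay on the rack's +y side; x = -1, y = +35, z = 3 of the rack. Each bay is 59 (x) x 65 mm (y) inside and open above.
- rack_bay_right (a point): The same for the bay on the rack's -y side; x = -1, y = -35, z = 3 of the rack.
- stand: Fixed steel stand with two uprights 215 mm high, 176 mm apart, and, bolted to their front, a blue hanging plate 206 mm wide, 122 mm high. Origin: on the bench under the middle of the uprights' front; z up, -x is its front (to the robot), y along its width. The hung rack's origin lies 38 to 40 mm before it (x), at y = 0, 96 mm below the studs, axes as the stand's. Over 35 N between rack and stand is forcing.
- stud_range (a point): Point on the blue plate's front face, x = -5, y = 0, z = 190 of the stand. Two studs at y = +38 and -38; the plate's height is set by hand, so both studs are together up to 15 mm above or below this point: feel or look for them. Shank 7 mm thick, 6 mm long; then a domed head 16 mm across whose front is 10.7 mm before the face. Four bolts at y = +-88, 6.5 mm proud, clear of the rack.
- catch (a joint): Sprung brass pin, 9 mm thick, domed, midway between the studs and 12 mm below them, standing 5 mm off the blue face. Value in m: 0 out, up to 0.0056 pressed in (1.6 N to start, 6 N at 5 mm). The rack's plate presses it in once the stud heads have passed through the entries; it springs out (0) into its hole only when the rack, sliding 18 mm down from the entries, is fully home.
- jar_green: Loose spice jar with red cap and green label, 45 mm across, 106 mm high, 0.11 kg; the cap is the top 21 mm, 45 mm across. Origin: middle of its underside, z up. Stands on the bench at the far left or the far right (the two jars swap places).
- jar_brown: Loose spice jar with red cap and brown and cream label, of the same size; origin in the middle of its underside. To be left standing.
- pepper_mill: Loose wooden pepper mill, 58 mm across, 160 mm high; origin in the middle of its underside. Stands behind the rack. To be left standing.
Things that resemble listed ones, but are neither listed nor needed, are in the scene too. What is shaped like the jar_green but purple is not meant.

How it is judged:
By the outcome, as a careful person would: the job done as asked, in the order asked, and still so for the second after the job is handed in, with the robot touching nothing.
It also fails if it takes over 72 s, if anything falls off the work surface, if the arm or the gripper's body presses on something with over 40 N, if the wrist force passes 120 N, or if a joint passes its speed limit or range.

## Robot

A 6-joint arm with a two-finger parallel gripper is mounted at the origin on a cart in front of the work surface, level with it; the furniture and walls round the work are solid. World frame = base frame: x ahead of the robot, y to its left, z up, the work surface at z = 0. Lengths are in mm, angles in degrees, forces in N, time in s.
With the tool pointing down it reaches from about 350 to 850 mm from the base axis. Payload 8.1 kg.
Tool frame: the origin (TCP) lies midway between the tips of the shut fingers; the grasp point (between the pads) lies 19 mm behind it (r.grasp_offset is the distance from the TCP to the grasp point, in mm); z points along the fingers, x is the direction in which the jaws open and shut, and the axes are right-handed (so a half turn about z gives the same grasp; the last joint's range is limited). The gripper opens to 85 mm and grips with 20 to 120 N. Pads are 22 mm wide; open, the fingers measure 114 mm over their backs; the gripper's body (76 mm by 85 mm) begins 54 mm behind the grasp point. The pads swing forward as they close: fully open they stand 13 mm farther back than shut.
Start: joints at [-80.81, 7.471, 85.268, -0, 87.261, -4.893], TCP at [146.02, -581.965, 205.192] pointing down, gripper open.
Joint ranges: [-169.43, 169.43], [-51.17, 129.36], [1.28, 143.12], [-76.62, 256.62], [0, 156.53], [-152.29, 152.29]. Speed limits (degrees/s): [136.94, 136.94, 159.86, 180, 180, 180].

## Interface

Orientations are given as [roll, pitch, yaw] about the fixed x, y, z axes, in that order (R = Rz(yaw) Ry(pitch) Rx(roll)).
In Python, from bench import r, optics, hand_in gives the robot as it stands.
- The arm moves only by the shell command python3 -m pendant 'ROWS' [FORCE]. ROWS is JSON, a list of rows, each a list of 5 numbers: the opening, from 0 (shut) to 1 (fully open), then the shift along the tool's x, y, z in mm, then the turn about the tool's z in degrees. A call has 1 to 10 rows; each row shifts and turns the commanded pose from where the row before left it, along the tool's axes as they then stand; what a row does not reach is not made up. A row lasts 1/10 s, in which the tool goes at most 50 mm and 8.59 degrees, less where a joint would pass 70% of its speed; a pose out of reach is approached as far as the arm can. A call with a gripper value outside its range is refused whole. The fingers move at their own pace and stop on an object; FORCE is the grip in N (left out, the last holds). Time passes only in rows, so rows that do not move let the fingers close. It gives the time, the measured TCP pose, the force and the opening at its end, in the units of the state.
- r.sense(): the state, without advancing time (a new reading comes with each control period).
- optics.snapshot(name): name is "scene" or "top"; returns (picture, depth): 384x512x3 uint8, blue, green, red; 384x512 float32, mm along the optical axis (not along the pixel's ray), 0 where there is no reading.
- optics.camera_params(name): a dict with "camera_matrix" (3x3 intrinsics, pixels), "k1" (the pictures are not rectified: a ray, as slopes to the right and down, at radius r is drawn at 1 + k1 r^2 times it, then the intrinsics apply), "eye" and "orientation" of the camera in the world. Camera axes: x right, y down, z forward; pixel columns grow to the right and rows downward; lengths in mm; the calibration is good to about 2 mm. A picture is of the moment at which its call begins. camera_params takes no time and is no camera call.
- hand_in(): hands the job in, once; it reports no verdict.
Trained networks look in the newest picture that a camera, given by its name, has taken for a name from the list of things; names that differ only in an ending like _2 or _b are one class to them, and where a whole thing is asked for, a point or a joint stands for the part that bears it (a point fixed in the world has none). Each returns a list of dicts, best first, with "score" (0 to 1); they miss things now and then, are a little off and sometimes report something else, mostly with a low value. They report only what shows in the picture. A call takes as long as a camera call. They do not tell look-alikes from the thing itself.
- optics.search_frame(camera, query): "at" ([x, y, z] in mm, in world coordinates, good to about 4 mm: the middle of the surface that is visible of it).
The state is a dict: "time": time; "joint_pos": joint angles; "qd": joint speeds; "joint_efforts": joint torques, N m; "tool_pos": TCP position; "tcp_rot": TCP orientation; "ft_force": force on the tool from outside, world axes, zero at the start; "wrist_torque": the same for the moment, N m; "finger_gap": finger opening in mm.
Only numpy, scipy, OpenCV 4.12 (cv2) and the standard library are available. Lean on these libraries where they do the work, as an engineer would, in place of code of your own. Each camera call takes 0.05 s, during which the arm holds its last target. There are 200 camera calls.

## Working session

There is one attempt and no reset: what is moved stays moved. The work goes in short steps, Python scripts to look and compute and a shell command to move; the robot and the scene stay as the last step left them, time stands still between calls to the robot, and variables do not carry over. Pictures are saved under pics/ and viewed, about 8 in all and at most 12, crops included, and the job is handed in when it is done.

```bash
ls; mkdir -p pics; cat > h.py <<'E'
import numpy as np, cv2
from scipy.spatial.transform import Rotation as R
from bench import r, optics, hand_in
def cam(n):
    p=optics.camera_params(n); return np.array(p["camera_matrix"]),p["k1"],np.array(p["eye"]),p["orientation"]
def rot(o):
    o=np.array(o,float)
    return o if o.shape==(3,3) else R.from_euler('xyz',o,degrees=True).as_matrix()
def world(n,uv,d):
    K,k1,e,o=cam(n); uv=np.atleast_2d(uv).astype(float)
    q=cv2.undistortPoints(uv.reshape(-1,1,2),K,np.array([k1,0,0,0.])).reshape(-1,2)
    d=np.atleast_1d(d)[:,None]
    return e+np.hstack([q*d,d])@rot(o).T
def cloud(n,dep):
    v,u=np.mgrid[:384,:512]; return world(n,np.c_[u.ravel(),v.ravel()],dep.ravel()).reshape(384,512,3)
E
python3 - <<'E'
from h import *
for n in("scene","top"):
    print(n,optics.camera_params(n))
    p,d=optics.snapshot(n); cv2.imwrite(f"pics/{n}0.png",p); np.savez(f"{n}0.npz",p=p,d=d)
    for q in("rack","rack_grip","rack_keyholes","stand","stud_range","catch","jar_green","jar_brown","pepper_mill"):
        try: print(q,[(np.round(x["at"]).tolist(),round(x["score"],2)) for x in optics.search_frame(n,q)])
        except Exception as ex: print(q,ex)
a=cv2.imread("pics/scene0.png");b=cv2.imread("pics/top0.png")
s=r.sense();print(s)
E
```

```text
pics
scene {'camera_matrix': array([[365.72984968,   0.        , 250.8958738 ],
       [  0.        , 365.72984968, 192.68743994],
       [  0.        ,   0.        ,   1.        ]]), 'k1': -0.11910017114795404, 'eye': array([-155.1484183 ,  780.47021116,  972.5556024 ]), 'orientation': array([-128.2890764 ,   -1.27340399, -137.23918937])}
rack [([517.0, 9.0, 33.0], 0.6)]
rack_grip [([522.0, 6.0, 37.0], 0.93)]
rack_keyholes [([518.0, 9.0, 33.0], 0.96)]
stand [([618.0, 235.0, 105.0], 0.93)]
stud_range [([621.0, 236.0, 103.0], 0.68)]
catch []
jar_green [([456.0, -411.0, 80.0], 0.67), ([400.0, -290.0, 75.0], 0.62), ([476.0, -325.0, 70.0], 0.51)]
jar_brown [([499.0, 444.0, 74.0], 0.96)]
pepper_mill [([660.0, -51.0, 72.0], 0.72)]
top {'camera_matrix': array([[419.78604814,   0.        , 249.12661544],
       [  0.        , 419.78604814, 188.72625326],
       [  0.        ,   0.        ,   1.        ]]), 'k1': -0.03877627738020649, 'eye': array([ 425.89650553,   11.93782068, 1387.50369046]), 'orientation': array([-174.27343477,   -0.18279386,  -89.82502708])}
rack [([510.0, -2.0, 4.0], 0.9
[... 449 characters left out ...]
)]
{'time': 1.0, 'joint_pos': array([-8.08102169e+01,  7.47023998e+00,  8.52675080e+01, -1.51513410e-03,
        8.72623478e+01, -4.89278189e+00]), 'qd': array([ 7.44855511e-02, -2.66405180e-02, -4.58980824e-02, -3.14955246e-02,
        9.44698383e-06, -1.58275330e-02]), 'joint_efforts': array([-6.95437802e-05, -5.69337845e+01, -5.00875211e+01, -2.16060471e-04,
        1.17919048e-03,  1.49400833e-06]), 'tool_pos': array([ 146.00639201, -581.96422679,  205.20468754]), 'tcp_rot': array([ 1.79998500e+02,  2.24521375e-04, -7.59173627e+01]), 'ft_force': array([-0.21851637, -0.33688679,  0.45735047]), 'wrist_torque': array([ 0.0210744 , -0.02787085,  0.00301834]), 'finger_gap': 85.24182800818109}
```

View pics/scene0.png

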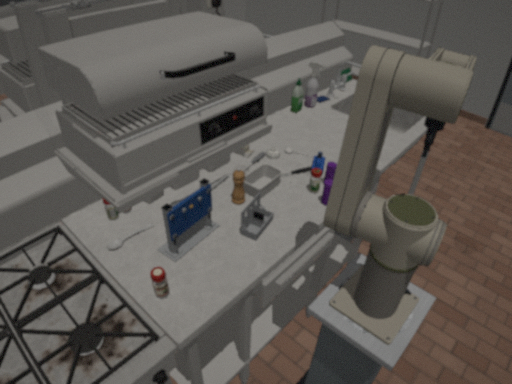

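View pics/top0.png

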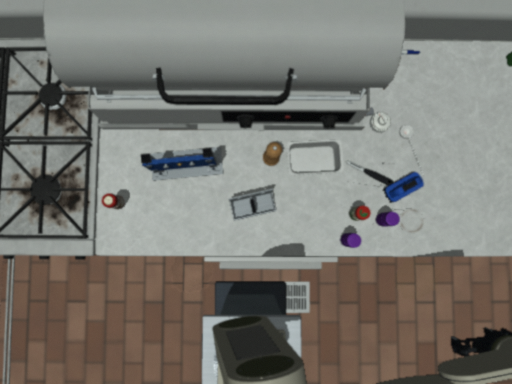

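Scene view: stand with the blue plate at (190,215), rack at (257,220), mill at (238,187). Red-capped candidates for jar_green are (316,180) beside two purple jars (330,172)/(327,190), (159,278) at the far left, and (110,209) stored under the grill. In the top view the caps are at (362,212) and (110,200). I'll check these in one crop.

```bash
python3 - <<'E'
from h import *
z=np.load("scene0.npz");p,d=z["p"],z["d"]; C=cloud("scene",d)
t=np.load("top0.npz");pt,dt=t["p"],t["d"]; T=cloud("top",dt)
def crop(im,u,v,w,h,f): return cv2.resize(im[v:v+h,u:u+w],None,fx=f,fy=f,interpolation=cv2.INTER_CUBIC)
a=crop(p,295,145,50,65,5);b=crop(p,135,255,50,65,5);c=crop(p,92,185,50,65,5)
row1=cv2.hconcat([a,b,c])[:, :750]
e=crop(p,150,170,130,90,3);g=crop(pt,135,130,145,90,2.5) 
g=cv2.resize(g,(360,270))
row2=cv2.hconcat([e,g])
cv2.imwrite("pics/crop1.png",cv2.vconcat([row1,row2]))
def stat(n,P,m):
    q=P[m]; print(n,len(q),np.round(np.median(q,0)),np.round(q.min(0)),np.round(q.max(0)))
def rect(n,P,m):
    q=P[m][:,:2].astype(np.float32); print(n,len(q),cv2.minAreaRect(q), "zmed",np.median(P[m][:,2]),np.percentile(P[m][:,2],[2,98]))
for nm,P,im in(("scene",C,p),("top",T,pt)):
    b,g,rr=[im[...,i].astype(int) for i in range(3)]
    x,y,zz=P[...,0],P[...,1],P[...,2]
    blue=(b>rr+40)&(x>570)&(x<680)&(y>100)&(y<320)
    rect(nm+" blue",P,blue)
    if nm=="scene":
        q=P[blue]; q=q[(q[:,2]>80)]; 
        for _ in range(3):
            c=np.median(q,0); u,s,v=np.linalg.svd(q-q.mean(0)); res=(q-q.mean(0))@v[2]; q=q[abs(res)<4]
        print("plane n",v[2],"mean",q.mean(0),"std",res.std(), q.min(0),q.max(0))
        dirn=np.array([v[2][1],-v[2][0]]);dirn/=np.linalg.norm(dirn);s=q[:,:2]@dirn;print("dir",dirn,s.min(),s.max(),np.percentile(s,[1,99]))
    rect(nm+" rack>95",P,(x>460)&(x<580)&(y>-90)&(y<90)&(zz>90)&(zz<125))
    rect(nm+" rack>25",P,(x>460)&(x<580)&(y>-90)&(y<90)&(zz>25)&(zz<125))
    red=(rr>b+50)&(rr>g+50)&(zz>75)&(zz<125)
    for k,(yy0,yy1) in {"R":(-370,-280),"L":(380,480)}.items(): rect(nm+" red"+k,P,red&(y>yy0)&(y<yy1)&(x<560))
    rect(nm+" mill",P,(x>610)&(x<710)&(y>-110)&(y<-20)&(zz>30)&(zz<180))
E
```

```text
scene blue 311 ((623.9349975585938, 218.87075805664062), (15.041206359863281, 186.99826049804688), 6.4078168869018555) zmed 188.92399591557194 [ 93.57642267 204.30372594]
plane n [-0.99432194 -0.10500858  0.01723621] mean [620.72600035 221.91598595 159.28958646] std 1.6851572913293227 [609.31015477 125.79620956  85.6864865 ] [634.05016853 311.37652649 205.31419342]
dir [-0.10502418  0.99446967] 58.63285361188641 245.60489649827855 [ 59.86995222 243.77927208]
scene rack>95 110 ((536.6710815429688, 6.519859313964844), (8.223926544189453, 141.7903594970703), 12.409201622009277) zmed 107.06336304077723 [ 91.45739357 115.63834791]
scene rack>25 592 ((506.7711486816406, -0.8917388916015625), (70.33624267578125, 146.74893188476562), 12.170353889465332) zmed 55.54081181085019 [ 26.2180968  113.49706959]
scene redR 38 ((480.01361083984375, -332.8782653808594), (32.911922454833984, 38.3264274597168), 80.97157287597656) zmed 105.34272742257417 [ 93.3125578  112.11489884]
scene redL 64 ((507.39361572265625, 449.66790771484375), (37.18804931640625, 26.766342163085938), 46.24900436401367) zmed 104
[... 508 characters left out ...]
1186 [ 93.26160861 116.44628583]
top rack>25 313 ((508.5697937011719, -3.3070297241210938), (66.59735870361328, 139.72726440429688), 12.981485366821289) zmed 67.13945094488372 [ 28.73281049 114.98438335]
top redR 117 ((483.05169677734375, -340.18072509765625), (39.42730712890625, 41.468910217285156), 49.4668083190918) zmed 105.72119595048684 [100.2394154  111.33371067]
top redL 81 ((518.3153076171875, 440.21160888671875), (37.407081604003906, 41.0229377746582), 1.042404055595398) zmed 106.22835032702596 [ 98.30285592 110.70993449]
top mill 316 ((669.691650390625, -65.98072052001953), (52.9511833190918, 48.398101806640625), 87.0295639038086) zmed 138.57532204256154 [ 37.34511335 159.07570112]
```

View pics/crop1.png

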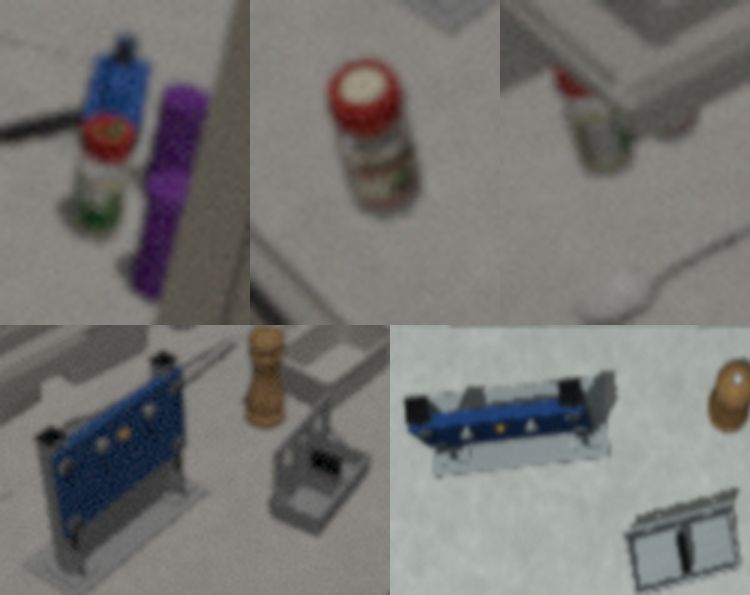

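The right-hand jar (scene 316,180; top 362,212) has the green label. The far-left jar (159,278) is brown and cream, and the other green one (110,209) is under the grill, so I choose the right one. Studs show at scene ≈(184,208) and (199,198), with the brass catch between. Next I locate the studs and rack more finely.

```bash
cat >> h.py <<'E'
def proj(n,P):
    K,k1,e,o=cam(n); A=rot(o); P=np.atleast_2d(P).astype(float)
    rv=cv2.Rodrigues(A.T)[0]; return cv2.projectPoints(P,rv,-A.T@e,K,np.array([k1,0,0,0.]))[0].reshape(-1,2)
E
python3 - <<'E'
from h import *
from scipy.optimize import least_squares
ims={}
for n in("scene","top"):
    acc=[];ds=[]
    for k in range(5):
        p,d=optics.snapshot(n); acc.append(p.astype(float)); ds.append(d)
    D=np.array(ds);D[D==0]=np.nan
    ims[n]=(np.mean(acc,0),np.nanmedian(D,0)); np.savez(n+"m.npz",p=ims[n][0],d=np.nan_to_num(ims[n][1]))
def blob(n,box,f):
    p=ims[n][0];u,v,w,h=box; q=p[v:v+h,u:u+w]; m=f(q); m=np.clip(m,0,None)
    V,U=np.mgrid[v:v+h,u:u+w]; return np.array([(U*m).sum()/m.sum(),(V*m).sum()/m.sum()]),m.max()
steel=lambda q: q[...,2]-70      # red channel high vs. blue plate
brass=lambda q: q[...,2]-q[...,0]-10
for n in ims:
    p=ims[n][0]
    np.set_printoptions(linewidth=220)
    if n=="scene":
        print(p[192:216,178:206,2].astype(int))
        print(blob(n,(186,200,12,12),brass))
    else:
        print(p[156:172,158:198,2].astype(int)); print(blob(n,(172,158,14,12),brass))
for n in ims:
    P=cloud(n,np.nan_to_num(ims[n][1])); m=(abs(P[...,2])<12)&(P[...,0]>400)&(P[...,0]<600)&(P[...,1]>-250)&(P[...,1]<-100)
    print(n,"bench z",np.median(P[m][:,2]))
E
```

```text
[[134 134 134 132 133 132 132 132 131 133 132 132 133 127 117 103  84  62  46  37  30  24  24  20  18  20  16  27]
 [136 134 133 133 134 133 133 133 132 131 131 129 120 109  94  71  51  40  32  26  23  23  12  14  19  21  23  21]
 [135 134 133 132 135 133 134 132 130 126 124 113  98  80  63  45  33  29  23  21  13  22  17  14  18  21  17  21]
 [134 133 133 134 133 135 131 130 119 111 102  86  66  50  40  35  27  22  20  22  25  33  35  26  24  18  18  21]
 [133 133 133 133 134 130 125 117 103  84  71  54  41  36  32  29  24  21  20  34  48  63  59  46  31  21  20  19]
 [133 133 134 131 128 119 110  94  76  58  45  39  32  26  24  25  19  18  24  45  73  85  79  60  38  22  15  21]
 [132 129 127 120 110  97  83  64  52  39  35  32  27  27  20  15  17  15  25  46  74  88  79  56  36  22  23  19]
 [122 116 108  98  84  68  58  47  38  33  30  26  22  22  20  20  19  15  23  41  65  74  66  47  29  18  21  22]
 [ 98  91  83  75  62  47  38  35  31  26  23  21  20  23  12  18  16  22  16  28  47  56  49  38  22  20  19  16]
 [ 81  75  65  54  50  38  34  31  27  24  22  18  17  18  21  21
[... 3826 characters left out ...]
18 121 126 127 128 128]
 [ 19  18  18  20  21  26  39  49  55  65  69  74  82  85  91  99 102 103 105 107 109 110 112 116 120 124 126 126 127 128 128 128 129 131 131 132 132 133 133 133]
 [ 32  32  35  37  41  49  72  92  95 102 108 113 116 117 120 124 125 126 126 127 127 128 128 128 130 130 131 132 133 133 133 133 133 133 134 134 134 134 135 134]
 [ 55  53  51  56  68  80 103 118 115 110 123 128 130 129 130 130 131 131 131 132 132 131 132 132 132 132 132 133 134 134 133 134 134 134 135 134 135 134 135 134]]
(array([179.05673759, 163.97990544]), np.float64(45.199999999999996))
scene bench z 0.3621971116410805
top bench z -0.3598023757954252<stdin>:9: RuntimeWarning: All-NaN slice encountered
```

```bash
python3 - <<'E'
from h import *
from scipy.optimize import least_squares
z={n:np.load(n+"m.npz") for n in("scene","top")}
def blob(n,u,v,w,h,t):
    q=z[n]["p"][v:v+h,u:u+w,2]; m=np.clip(q-t,0,None); V,U=np.mgrid[v:v+h,u:u+w]; return [(U*m).sum()/m.sum(),(V*m).sum()/m.sum()]
obs={"scene":[blob("scene",180,206,8,9,35),blob("scene",195,194,9,9,35),blob("scene",187,202,8,8,35)],
     "top":[blob("top",162,162,8,6,35),blob("top",187,160,8,6,35),blob("top",175,161,7,5,35)]}
print(obs)
# model: stand x,y,yaw, stud z ; head pts x=-13, catch x=-8.5,z-12
def model(q):
    A=R.from_euler('z',q[2],degrees=True).as_matrix()
    P=np.array([[-13,38,q[3]],[-13,-38,q[3]],[-8.5,0,q[3]-12]]); return P@A.T+[q[0],q[1],0]
for ns in(["scene","top"],["scene"],["top"]):
    f=lambda q: np.concatenate([(proj(n,model(q))-obs[n]).ravel() for n in ns]+[[(q[2]-6)*.3,(q[3]-190)*.01]])
    s=least_squares(f,[627,218,6,190]); print(ns,s.x.round(2),s.fun.round(2))
# blue plane yaw & face position from depth
for n in("scene","top"):
    P=cloud(n,z[n]["d"]);p=z[n]["p"];b,g,rr=[p[...,i] for i in range(3)]
    m=(b>rr+40)&(P[...,0]>570)&(P[...,0]<680)&(P[...,1]>100)&(P[...,1]<330)&(P[...,2]>85)
    m=cv2.erode(m.astype(np.uint8),np.ones((3,3)))>0
    q=P[m]; A=np.c_[q[:,1],q[:,2],np.ones(len(q))]; w=np.ones(len(q),bool)
    for _ in range(5):
        c=np.linalg.lstsq(A[w],q[w,0],rcond=None)[0]; res=q[:,0]-A@c; w=abs(res)<4
    print(n,"face x=a y+b z+c",c,"yaw",-np.degrees(np.arctan(c[0])),"x at 220,185:",c@[220,185,1],len(q),w.sum(),"zrange",np.percentile(P[m][:,2],[1,99]))
    # rack
    X,Y,Z=P[...,0],P[...,1],P[...,2]
    m=(X>450)&(X<590)&(Y>-100)&(Y<100)&(Z>18)&(Z<125); q=P[m]
    up=q[q[:,2]>85]; rc=cv2.minAreaRect(up[:,:2].astype(np.float32)); print("backplate",rc,np.percentile(up[:,2],98))
    rc=cv2.minAreaRect(q[:,:2].astype(np.float32)); print("all",rc)
    gr=q[(q[:,2]>60)&(q[:,2]<85)]; cw=np.array(rc[0]); a=np.radians(12.7)
    l=(gr[:,:2]-cw)@np.array([[np.cos(a),-np.sin(a)],[np.sin(a),np.cos(a)]]); k=(abs(l[:,1])<15)&(l[:,0]<20); print("grip top",np.median(gr[k],0),np.percentile(l[k],[5,95],axis=0).round(1),k.sum())
E
```

```text
{'scene': [[np.float64(183.55430006277464), np.float64(209.19774011299432)], [np.float64(199.22162525184686), np.float64(197.82740094022833)], [np.float64(190.8574348492591), np.float64(205.75344915687276)]], 'top': [[np.float64(165.23354510800507), np.float64(165.63227445997458)], [np.float64(191.23114924596982), np.float64(163.25039001560063)], [np.float64(178.9438444924406), np.float64(163.91792656587472)]]}
['scene', 'top'] [629.62 215.83   5.82 180.53] [-0.19  0.03 -0.04  0.03 -0.12 -0.13  0.12  0.27  0.13  0.11 -0.04 -0.15
 -0.05 -0.09]
['scene'] [628.6  216.15   6.1  181.2 ] [-0.04  0.08  0.04  0.03 -0.   -0.11  0.03 -0.09]
['top'] [629.56 215.71   5.7  182.31] [ 0.03  0.17  0.08  0.06 -0.11 -0.23 -0.09 -0.08]
scene face x=a y+b z+c [-8.61236236e-02 -9.43935555e-02  6.59509043e+02] yaw 4.9223739225681715 x at 220,185: 623.0990385172363 41 41 zrange [197.81695864 204.45407522]
backplate ((538.056884765625, 6.316734313964844), (6.051969528198242, 142.06353759765625), 13.071465492248535) 113.8426232060513
all ((507.73577880859375, -0.5807418823242188), (67.95838928222656, 143.0595703125), 12.34286117553711)
grip top [502.41584795   1.25075677  68.93391255] [[-23.6  -1.8]
 [ 14.8   6.4]] 46
top face x=a y+b z+c [-1.00275755e-01  5.84518541e-01  5.30686373e+02] yaw 5.726235883665359 x at 220,185: 616.761637379507 182 152 zrange [193.12175437 205.27266107]
backplate ((539.1341552734375, 2.7213821411132812), (4.240408897399902, 137.65379333496094), 12.886510848999023) 114.04273478441371
all ((508.5498046875, -3.466278076171875), (66.62838745117188, 140.07470703125), 12.886512756347656)
grip top [506.46795843  -4.17252336  69.79755969] [[-22.3  -4.9]
 [ 15.9   5.6]] 53
```

```bash
cat >> h.py <<'E'
def plan(xyz,yaw=None):
    s=r.sense(); t=np.array(s["tool_pos"]); A=rot(s["tcp_rot"]); d=A.T@(np.array(xyz)-t)
    print("t",round(s["time"],2),"pos",t.round(1),"rot",np.round(s["tcp_rot"],2),"F",np.round(s["ft_force"],1),"gap",round(s["finger_gap"],1))
    print("shift tool",d.round(1),"len",np.linalg.norm(d).round(1),"turn",None if yaw is None else round(s["tcp_rot"][2]-yaw,2))
E
python3 -m pendant '[[0.6,-33.9,-34.4,0,0],[0.6,-33.9,-34.4,0,0],[0.6,-33.9,-34.4,0,0],[0.6,-33.9,-34.4,0,0],[0.6,-33.9,-34.4,0,0],[0.6,-33.9,-34.4,0,0],[0.6,-33.9,-34.4,0,0],[0.6,-33.9,-34.4,0,0],[0.6,-33.9,-34.4,0,0],[0.6,-33.9,-34.4,0,0]]' 60
python3 -m pendant '[[0.6,-33.9,-34.4,0,0],[0.6,-33.9,-34.4,0,0],[0.6,-33.9,-34.4,0,0],[0.6,-33.9,-34.4,0,0],[0.6,0,0,0,1.3],[0.6,0,0,0,0],[0.6,0,0,0,0]]'
python3 -c "
from h import *
plan([497.8,-4.9,43],-77.2)"
```

```text
time: 2.5
tool_pos: [398.0, -167.7, 205.6]
tcp_rot: [-179.9, -0.0, -75.9]
ft_force: [0.8, -0.8, 0.1]
finger_gap: 51.3
time: 3.2
tool_pos: [497.3, -5.0, 205.1]
tcp_rot: [180.0, -0.0, -77.2]
ft_force: [0.3, 0.1, 0.5]
finger_gap: 50.9
t 3.2 pos [497.3  -5.  205.1] rot [ 1.7997e+02 -2.0000e-02 -7.7210e+01] F [0.3 0.1 0.5] gap 50.9
shift tool [-1.000e-01 -6.000e-01  1.621e+02] len 162.1 turn -0.01
```

```bash
python3 -m pendant '[[0.6,0,-0.5,40,0],[0.6,0,0,40,0],[0.6,0,0,40,0],[0.6,0,0,25,0],[0.6,0,0,17,0],[0.6,0,0,0,0],[0.6,0,0,0,0]]' 60; python3 - <<'E'
from h import *
p,d=optics.snapshot("scene"); q,_=optics.snapshot("top")
a=cv2.resize(p[165:255,200:300],None,fx=4,fy=4,interpolation=2); b=cv2.resize(q[150:240,205:305],None,fx=4,fy=4,interpolation=2)
cv2.imwrite("pics/grasp.png",cv2.hconcat([a,b]))
E
```

```text
time: 3.9
tool_pos: [498.0, -5.4, 43.8]
tcp_rot: [-180.0, -0.0, -77.3]
ft_force: [0.6, -0.6, -0.0]
finger_gap: 51.1
```

View pics/grasp.png

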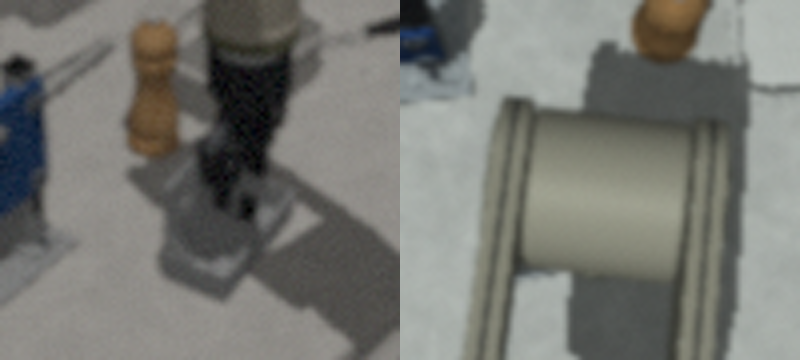

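The gripper is straddling the grip (scene crop ~(240,200)), clear of the walls. The arm hides the top view. I'll close and lift a little.

```bash
python3 -m pendant '[[0,0,0,0,0],[0,0,0,0,0],[0,0,0,0,0],[0,0,0,0,0],[0,0,0,0,0],[0,0,0,0,0]]' 100; python3 -m pendant '[[0,0,0,-10,0],[0,0,0,-30,0],[0,0,0,-40,0],[0,0,0,-40,0],[0,0,0,-30,0],[0,0,0,0,0],[0,0,0,0,0]]'
```

```text
time: 4.6
tool_pos: [498.7, -4.4, 44.2]
tcp_rot: [-179.9, -0.0, -77.2]
ft_force: [-1.7, -0.4, 6.2]
finger_gap: 3.6
time: 5.3
tool_pos: [498.7, -4.3, 194.5]
tcp_rot: [-179.9, -0.0, -77.2]
ft_force: [-0.8, -0.0, -1.1]
finger_gap: 0.3
```

```bash
python3 - <<'E'
from h import *
p,d=optics.snapshot("scene"); q,dt=optics.snapshot("top")
np.savez("s2.npz",p=p,d=d)
for n in("rack","rack_grip"): print([(np.round(x["at"]).tolist(),round(x["score"],2)) for x in optics.search_frame("scene",n)])
a=cv2.resize(p[120:260,180:320],(560,560),interpolation=2)
cv2.imwrite("pics/after.png",a)
P=cloud("scene",d);X,Y,Z=P[...,0],P[...,1],P[...,2]
for lo,hi in((18,45),(85,125)):
    m=(X>440)&(X<600)&(Y>-110)&(Y<110)&(Z>lo)&(Z<hi); print(lo,cv2.minAreaRect(P[m][:,:2].astype(np.float32)))
E
```

```text
[([514.0, 7.0, 34.0], 0.78)]
[([519.0, 2.0, 36.0], 0.88), ([475.0, -327.0, 67.0], 0.64)]
18 ((506.0970764160156, -1.96429443359375), (66.52073669433594, 145.4821319580078), 13.513519287109375)
85 ((536.6411743164062, 6.5709381103515625), (6.810282230377197, 135.79425048828125), 13.063977241516113)
```

View pics/after.png

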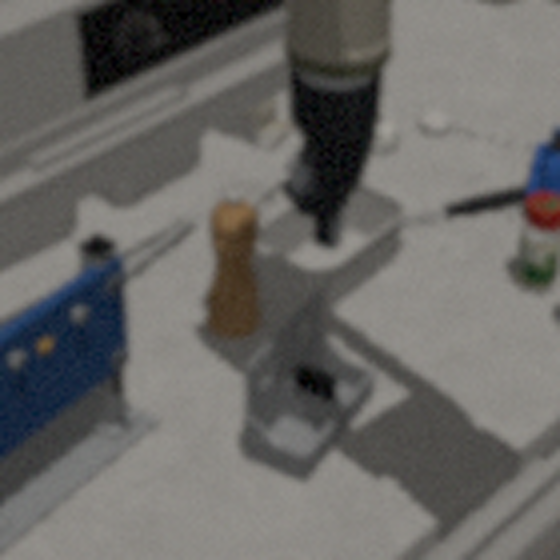

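```bash
python3 - <<'E'
from h import *
z=np.load("topm.npz");P=cloud("top",z["d"]);s=np.load("scenem.npz");S=cloud("scene",s["d"])
a=np.radians(12.9);ex=np.array([np.cos(a),np.sin(a),0]);ey=np.array([-np.sin(a),np.cos(a),0]);o=np.array([508.5,-2.5,0])
for n,Q,im in(("top",P,z["p"]),("scene",S,s["p"])):
    L=np.stack([(Q-o)@ex,(Q-o)@ey,Q[...,2]],-1)
    m=(im.max(-1)<50)&(abs(L[...,0])<45)&(abs(L[...,1])<40)&(L[...,2]>5)
    v,u=np.nonzero(m); k=L[m]; print(n,m.sum(),np.percentile(k,[3,25,50,75,97],axis=0).round(0).tolist(),u.min(),u.max(),v.min(),v.max())
    for pt in([-25,0,71],[19,0,71],[-3,0,71],[-3,0,45]):
        w=o+ex*pt[0]+ey*pt[1]+[0,0,pt[2]]; print(pt,proj(n,w).round(1))
    print(u.mean(),v.mean())
E
```

```text
top 38 [[-21.0, -5.0, 68.0], [-13.0, -3.0, 69.0], [-3.0, -1.0, 71.0], [7.0, 1.0, 71.0], [14.0, 3.0, 73.0]] 251 255 199 212
[-25, 0, 71] [[254.2 212.2]]
[19, 0, 71] [[251.1 198.5]]
[-3, 0, 71] [[252.7 205.3]]
[-3, 0, 45] [[252.6 205.8]]
252.97368421052633 205.28947368421052
scene 67 [[-24.0, 1.0, 43.0], [-15.0, 4.0, 54.0], [-5.0, 6.0, 63.0], [5.0, 7.0, 70.0], [15.0, 9.0, 73.0]] 253 263 211 220
[-25, 0, 71] [[263.3 214.5]]
[19, 0, 71] [[253.  210.5]]
[-3, 0, 71] [[258.1 212.5]]
[-3, 0, 45] [[257.9 217.7]]
257.7761194029851 215.43283582089552
```

```bash
python3 - <<'E'
from h import *
print("tip now",proj("scene",[498.7,-4.3,194.5]))
ey=np.array([-.22,.975,0])
for s in(26,-26): 
    for zz in(44,52): print(s,zz,proj("scene",np.array([498,-5.4,zz])+ey*s))
z=np.load("s2.npz");P=cloud("scene",z["d"])
for v in range(160,190,3): print(v,[tuple(P[v,u].round(0).astype(int)) for u in (256,259,261,263)], z["p"][v,261].round())
E
```

```text
tip now [[260.99852053 186.81165095]]
26 44 [[256.37118902 222.53475113]]
26 52 [[256.4396588  220.95216231]]
-26 44 [[263.0508935  214.59190832]]
-26 52 [[263.14169857 213.02010327]]
160 [(np.int64(493), np.int64(34), np.int64(327)), (np.int64(481), np.int64(34), np.int64(333)), (np.int64(483), np.int64(21), np.int64(326)), (np.int64(481), np.int64(13), np.int64(323))] [12 11  6]
163 [(np.int64(488), np.int64(39), np.int64(320)), (np.int64(484), np.int64(29), np.int64(317)), (np.int64(481), np.int64(23), np.int64(316)), (np.int64(483), np.int64(10), np.int64(308))] [20 21 11]
166 [(np.int64(483), np.int64(45), np.int64(314)), (np.int64(500), np.int64(10), np.int64(289)), (np.int64(490), np.int64(11), np.int64(294)), (np.int64(485), np.int64(7), np.int64(294))] [12 11  7]
169 [(np.int64(473), np.int64(56), np.int64(312)), (np.int64(478), np.int64(35), np.int64(299)), (np.int64(504), np.int64(-7), np.int64(266)), (np.int64(488), np.int64(3), np.int64(279))] [16 17 16]
172 [(np.int64(490), np.int64(35), np.int64(282)), (np.int64(479), np.int64(33), np.int64(287)), (np.int64(482), np.in
[... 386 characters left out ...]
(491), np.int64(7), np.int64(243)), (np.int64(488), np.int64(0), np.int64(240))] [23 22 23]
181 [(np.int64(706), np.int64(-216), np.int64(0)), (np.int64(504), np.int64(2), np.int64(221)), (np.int64(495), np.int64(2), np.int64(225)), (np.int64(488), np.int64(-1), np.int64(227))] [80 81 79]
184 [(np.int64(689), np.int64(-197), np.int64(4)), (np.int64(680), np.int64(-207), np.int64(2)), (np.int64(677), np.int64(-218), np.int64(-2)), (np.int64(665), np.int64(-216), np.int64(5))] [139 145 148]
187 [(np.int64(622), np.int64(-120), np.int64(64)), (np.int64(609), np.int64(-124), np.int64(69)), (np.int64(605), np.int64(-132), np.int64(67)), (np.int64(608), np.int64(-148), np.int64(57))] [105 109 112]
```

The fingers closed on air. The picture shows the shut tips about 27 mm higher than the reported TCP (depth z≈222 against 194.5), and the 6 N upward push during closing fits tips on top of the grip (z 71). So the real tips sit ~27 mm above the reading. I'll regrasp 27 mm lower, with guarded steps.

```bash
python3 -m pendant '[[0.6,0,0,30,0],[0.6,0,0,40,0],[0.6,0,0,40,0],[0.6,0,0,30,0],[0.6,0,0,12,0],[0.6,0,0,0,0]]'; python3 -m pendant '[[0.6,0,0,8,0],[0.6,0,0,8,0],[0.6,0,0,6,0],[0.6,0,0,4,0],[0.6,0,0,0,0]]' ; python3 -m pendant '[[0,0,0,0,0],[0,0,0,0,0],[0,0,0,0,0],[0,0,0,0,0],[0,0,0,0,0],[0,0,0,0,0]]' 100
```

```text
time: 6.1
tool_pos: [495.8, -4.1, 38.7]
tcp_rot: [179.7, 0.1, -77.2]
ft_force: [-1.0, -0.9, 0.6]
finger_gap: 51.3
time: 6.6
tool_pos: [497.8, -4.3, 14.8]
tcp_rot: [180.0, 0.0, -77.2]
ft_force: [-0.7, 0.5, -0.4]
finger_gap: 51.1
time: 7.2
tool_pos: [498.7, -4.4, 15.8]
tcp_rot: [-179.9, -0.0, -77.2]
ft_force: [-1.4, 0.5, 5.8]
finger_gap: 10.4
```

```bash
python3 -m pendant '[[0,0,0,0,0],[0,0,0,0,0],[0,0,0,-5,0],[0,0,0,-10,0],[0,0,0,-10,0],[0,0,0,0,0],[0,0,0,0,0]]'; python3 -c "
from h import *
plan([497.8,-4.9,43],-77.2)"
```

```text
time: 7.9
tool_pos: [498.6, -4.4, 40.8]
tcp_rot: [-179.9, -0.0, -77.2]
ft_force: [-0.2, -0.3, -3.2]
finger_gap: 10.4
t 7.9 pos [498.6  -4.4  40.8] rot [-1.7993e+02 -2.0000e-02 -7.7220e+01] F [-0.2 -0.3 -3.2] gap 10.4
shift tool [ 0.3  0.9 -2.2] len 2.4 turn -0.02
```

```bash
python3 -m pendant '[[0,0,0,-26,0],[0,0,0,-26,0],[0,0,0,-26,0],[0,-16,-8,0,1],[0,-30,-15,0,1.5],[0,-30,-15,0,1.5],[0,-30,-15,0,1.5],[0,-30,-15,0,1.5],[0,-30,-15,0,0]]';  python3 -c "
from h import *
plan([552,207.9,118.8],-84.2)"
```

```text
time: 8.8
tool_pos: [553.4, 173.9, 117.5]
tcp_rot: [179.9, -0.0, -84.3]
ft_force: [0.7, 0.1, -2.1]
finger_gap: 10.2
t 8.8 pos [553.4 173.9 117.5] rot [ 1.7994e+02 -1.0000e-02 -8.4270e+01] F [ 0.7  0.1 -2.1] gap 10.2
shift tool [-33.9  -2.   -1.3] len 34.0 turn -0.07
```

```bash
python3 -m pendant '[[0,-17,-1,0,0],[0,-17,-1,0,0],[0,0,0,0,0],[0,0,0,0,0],[0,0,0,0,0]]';  python3 - <<'E'
from h import *
plan([552,207.9,118.8],-84.2)
acc=[]
for n in("scene","top"):
    ps=[];ds=[]
    for k in range(4): p,d=optics.snapshot(n);ps.append(p.astype(float));ds.append(d)
    D=np.array(ds);D[D==0]=np.nan;p=np.mean(ps,0);d=np.nan_to_num(np.nanmedian(D,0));np.savez(n+"h.npz",p=p,d=d)
    P=cloud(n,d)
    a=np.radians(5.75);ex=np.array([np.cos(a),np.sin(a),0]);ey=np.array([-np.sin(a),np.cos(a),0]);o=np.array([629.6,215.8,0])
    L=np.stack([(P-o)@ex,(P-o)@ey,P[...,2]],-1)
    m=(L[...,0]<-22)&(L[...,0]>-50)&(abs(L[...,1])<85)&(L[...,2]>195)&(L[...,2]<225)
    k=L[m]; print(n,len(k)); 
    if len(k): print(np.percentile(k,[2,10,50,90,98],axis=0).round(1),cv2.minAreaRect(k[:,:2].astype(np.float32)))
    # model corners of rack in stand frame for TCP-based estimate
    s=r.sense();t=np.array(s["tool_pos"]);ra=np.radians(s["tcp_rot"][2]+90);rx=np.array([np.cos(ra),np.sin(ra),0]);ry=np.array([-np.sin(ra),np.cos(ra),0])
    og=t+10*rx-[0,0,15.8]
    for c in([33,70,112],[33,-70,112],[29,70,112],[-33,70,35],[-33,-70,35],[-33,70,0],[-33,-70,0]): print(c,proj(n,og+rx*c[0]+ry*c[1]+[0,0,c[2]]).round(1).tolist(),end=" ")
    if n=="scene": cv2.imwrite("pics/pre.png",cv2.resize(p[150:270,140:260].astype(np.uint8),(600,600),interpolation=2))
E
```

```text
time: 9.3
tool_pos: [552.0, 205.7, 118.1]
tcp_rot: [180.0, -0.0, -84.3]
ft_force: [0.2, 0.2, -3.3]
finger_gap: 10.2
t 9.3 pos [552.  205.7 118.1] rot [ 1.7998e+02 -3.0000e-02 -8.4260e+01] F [ 0.2  0.2 -3.3] gap 10.2
shift tool [-2.2 -0.3 -0.7] len 2.3 turn -0.06
scene 62
[[-42.9   9.9 195.4]
 [-41.9  19.1 197.8]
 [-40.8  47.4 209.7]
 [-38.   64.5 215.1]
 [-37.1  66.5 216. ]] ((-39.69834899902344, 34.49531173706055), (66.16819763183594, 9.02796745300293), 85.7288589477539)
[33, 70, 112] [[180.5, 208.8]] [33, -70, 112] [[210.2, 187.7]] [29, 70, 112] [[181.4, 209.3]] [-33, 70, 35] [[197.4, 235.3]] [-33, -70, 35] [[225.5, 212.7]] [-33, 70, 0] [[198.2, 242.9]] [-33, -70, 0] [[225.7, 220.2]] top 29
[[-38.4 -73.5 198.4]
 [-38.4 -71.1 202.8]
 [-37.4 -59.3 213.9]
 [-35.  -44.5 215.5]
 [-34.6 -41.2 216.9]] ((-36.539093017578125, -56.68425750732422), (3.887606382369995, 34.005062103271484), 0.5080432295799255)
[33, 70, 112] [[152.9, 172.7]] [33, -70, 112] [[202.3, 168.0]] [29, 70, 112] [[153.0, 174.1]] [-33, 70, 35] [[160.3, 198.1]] [-33, -70, 35] [[206.9, 193.5]] [-33, 70, 0] [[162.7, 198.9]] [-33, -70, 0] [[208.0, 194.5]] <stdin>:7: RuntimeWarning: All-NaN slice encountered
```

View pics/pre.png

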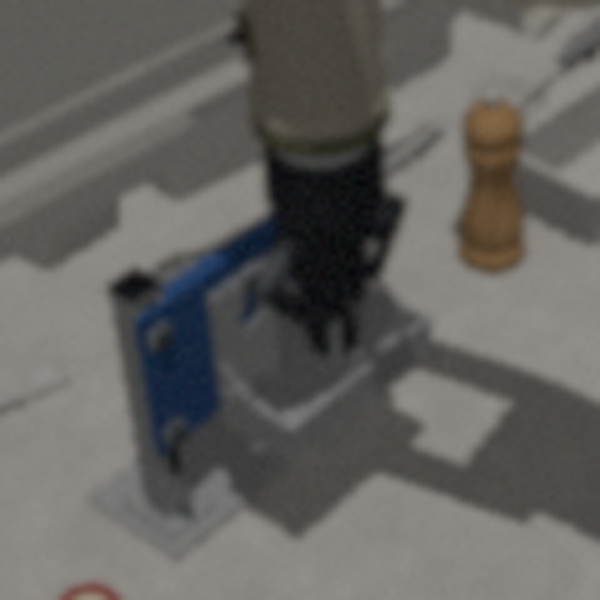

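Picture: the rack hangs level in the gripper before the plate, back plate top around (250,290) in the crop. The measured left and right ends agree with the tool pose to about 1 mm. I'll correct y and z, then approach in small steps while reading force.

```bash
python3 -m pendant '[[0,-2.2,0,-0.7,0],[0,0,-8,0,0],[0,0,-8,0,0],[0,0,0,0,0],[0,0,0,0,0]]'; python3 -m pendant '[[0,0,-3,0,0],[0,0,0,0,0],[0,0,0,0,0]]'; python3 -m pendant '[[0,0,-2,0,0],[0,0,0,0,0]]'; python3 -m pendant '[[0,0,-2,0,0],[0,0,0,0,0]]'
```

```text
time: 10.2
tool_pos: [568.1, 210.4, 118.7]
tcp_rot: [180.0, -0.0, -84.2]
ft_force: [0.7, -0.2, -2.7]
finger_gap: 10.1
time: 10.5
tool_pos: [570.8, 210.8, 118.8]
tcp_rot: [180.0, -0.0, -84.2]
ft_force: [0.5, 0.1, -2.6]
finger_gap: 10.5
time: 10.7
tool_pos: [573.0, 210.9, 119.0]
tcp_rot: [-180.0, 0.0, -84.2]
ft_force: [0.1, 0.3, -2.7]
finger_gap: 10.4
time: 10.9
tool_pos: [574.7, 211.2, 118.8]
tcp_rot: [180.0, 0.0, -84.2]
ft_force: [-1.4, -0.5, -2.0]
finger_gap: 10.6
```

```bash
python3 -m pendant '[[0,0.7,0,0,0],[0,0,-1.5,0,0],[0,0,0,0,0],[0,0,0,0,0]]'; python3 -m pendant '[[0,0,-1.5,0,0],[0,0,0,0,0],[0,0,0,0,0]]'
```

```text
time: 11.3
tool_pos: [576.1, 210.6, 118.7]
tcp_rot: [180.0, -0.0, -84.2]
ft_force: [-2.7, -0.2, -2.4]
finger_gap: 10.6
time: 11.6
tool_pos: [577.6, 210.7, 118.7]
tcp_rot: [180.0, -0.0, -84.2]
ft_force: [-4.2, 0.4, -3.0]
finger_gap: 10.5
```

Force rises about 1 N/mm, which is the catch spring, and there are no lateral forces, so the heads are passing through the entries.

```bash
python3 -m pendant '[[0,0,-1,0,0],[0,0,0,0,0],[0,0,0,0,0]]'; python3 -m pendant '[[0,0,-0.8,0,0],[0,0,0,0,0],[0,0,0,0,0]]'
```

```text
time: 11.9
tool_pos: [578.6, 210.8, 118.7]
tcp_rot: [180.0, -0.0, -84.2]
ft_force: [-4.8, -0.3, -2.1]
finger_gap: 10.4
time: 12.2
tool_pos: [579.3, 210.9, 118.7]
tcp_rot: [179.9, -0.0, -84.2]
ft_force: [-5.8, -0.9, -2.9]
finger_gap: 10.4
```

```bash
python3 -m pendant '[[0,0,0,1.5,0],[0,0,0,1.5,0],[0,0,0,0,0]]'; python3 -m pendant '[[0,0,0,1.5,0],[0,0,0,1.5,0],[0,0,0,0,0]]'; python3 -m pendant '[[0,0,0,1.5,0],[0,0,0,1.5,0],[0,0,0,0,0]]'
```

```text
time: 12.5
tool_pos: [579.4, 210.9, 115.9]
tcp_rot: [180.0, -0.0, -84.2]
ft_force: [-6.1, -0.4, -0.2]
finger_gap: 10.5
time: 12.8
tool_pos: [579.4, 210.9, 112.9]
tcp_rot: [180.0, -0.0, -84.2]
ft_force: [-6.5, -0.0, -1.2]
finger_gap: 10.3
time: 13.1
tool_pos: [579.4, 210.9, 109.9]
tcp_rot: [180.0, -0.0, -84.2]
ft_force: [-5.8, -0.5, -1.3]
finger_gap: 10.5
```

```bash
python3 -m pendant '[[0,0,0,1.5,0],[0,0,0,1.5,0],[0,0,0,1.5,0],[0,0,0,0,0]]'; python3 -m pendant '[[0,0,0,1,0],[0,0,0,1,0],[0,0,0,0,0]]'; python3 -m pendant '[[0,0,0,1,0],[0,0,0,0,0],[0,0,0,0,0]]';python3 -m pendant '[[0,0,0,1,0],[0,0,0,0,0],[0,0,0,0,0]]'
```

```text
time: 13.5
tool_pos: [579.4, 210.9, 105.4]
tcp_rot: [180.0, -0.0, -84.2]
ft_force: [-6.0, -0.4, -0.9]
finger_gap: 10.4
time: 13.8
tool_pos: [579.1, 210.9, 102.5]
tcp_rot: [179.9, -0.0, -84.2]
ft_force: [-0.6, 0.7, -9.5]
finger_gap: 10.3
time: 14.1
tool_pos: [579.4, 210.9, 102.0]
tcp_rot: [180.0, 0.0, -84.2]
ft_force: [-3.2, 0.3, -7.6]
finger_gap: 10.6
time: 14.4
tool_pos: [579.5, 210.9, 101.7]
tcp_rot: [180.0, -0.0, -84.2]
ft_force: [-5.3, 0.3, -3.7]
finger_gap: 10.3
```

```bash
python3 -m pendant '[[0,0,0,0.7,0],[0,0,0,0,0],[0,0,0,0,0]]'; python3 -m pendant '[[0,0,0,0.7,0],[0,0,0,0,0],[0,0,0,0,0]]';python3 -m pendant '[[0,0,0,0.7,0],[0,0,0,0,0],[0,0,0,0,0]]'
```

```text
time: 14.7
tool_pos: [579.5, 210.9, 101.4]
tcp_rot: [180.0, 0.0, -84.2]
ft_force: [-7.8, -1.0, -0.5]
finger_gap: 10.4
time: 15.0
tool_pos: [579.5, 211.0, 100.8]
tcp_rot: [180.0, 0.0, -84.2]
ft_force: [-7.2, -0.4, 0.2]
finger_gap: 10.4
time: 15.3
tool_pos: [579.5, 211.0, 100.2]
tcp_rot: [180.0, 0.0, -84.2]
ft_force: [-8.3, -0.6, 0.3]
finger_gap: 10.5
```

```bash
python3 - <<'E'
from h import *
n="scene";ps=[];ds=[]
for k in range(4): p,d=optics.snapshot(n);ps.append(p.astype(float));ds.append(d)
D=np.array(ds);D[D==0]=np.nan;p=np.mean(ps,0);d=np.nan_to_num(np.nanmedian(D,0))
P=cloud(n,d);a=np.radians(5.75);ex=np.array([np.cos(a),np.sin(a),0]);ey=np.array([-np.sin(a),np.cos(a),0]);o=np.array([629.6,215.8,0])
L=np.stack([(P-o)@ex,(P-o)@ey,P[...,2]],-1)
m=(L[...,0]<-5)&(L[...,0]>-22)&(abs(L[...,1])<69)&(L[...,2]>150)&(L[...,2]<215)&(p[...,0]<p[...,2]+25)
k=L[m];print(len(k),np.percentile(k,[2,50,90,98],axis=0).round(1))
t=np.array(r.sense()["tool_pos"]);og=t+10*ex-[0,0,15.8]
for zz in(0,2): print([ (c,proj(n,og+ex*c[0]+ey*c[1]+[0,0,c[2]+zz]).round(1).tolist()) for c in([31,70,112],[-33,70,35],[-33,-70,35],[-33,70,0])])
cv2.imwrite("pics/hung.png",cv2.resize(p[165:265,150:250].astype(np.uint8),(700,700),interpolation=2))
E
```

```text
138 [[-18.4  -1.8 150.6]
 [-12.7  46.  178.6]
 [ -9.1  64.3 197.2]
 [ -8.3  68.5 199.6]]
[([31, 70, 112], [[175.0, 210.1]]), ([-33, 70, 35], [[191.2, 235.9]]), ([-33, -70, 35], [[219.2, 213.7]]), ([-33, 70, 0], [[192.0, 243.4]])]
[([31, 70, 112], [[174.9, 209.7]]), ([-33, 70, 35], [[191.1, 235.5]]), ([-33, -70, 35], [[219.1, 213.3]]), ([-33, 70, 0], [[192.0, 242.9]])]<stdin>:4: RuntimeWarning: All-NaN slice encountered
```

View pics/hung.png

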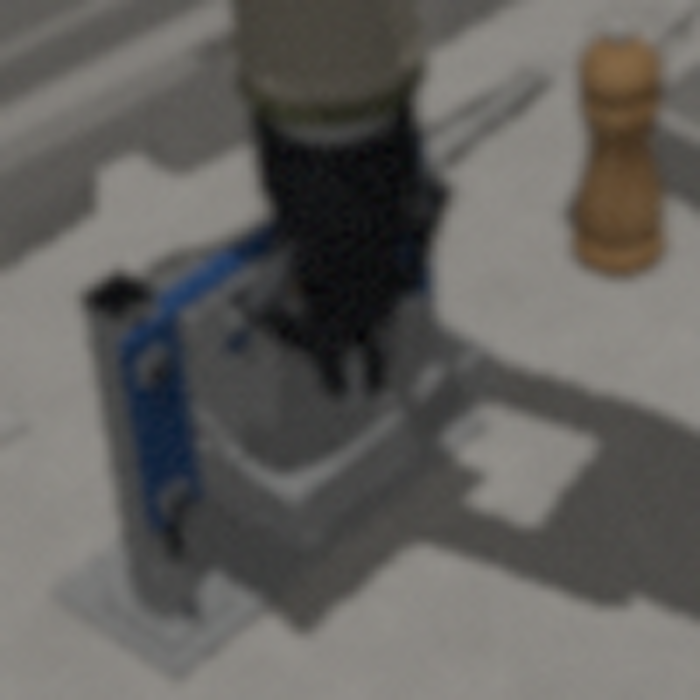

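The rack is flat against the plate with its keyhole shown at (240,340), top edge z≈197.8 (home ≈197). I'll push gently until the downward stop is clearly felt.

```bash
python3 -m pendant '[[0,0,0,0.8,0],[0,0,0,0,0],[0,0,0,0,0]]'; python3 -m pendant '[[0,0,0,0.8,0],[0,0,0,0,0],[0,0,0,0,0]]'; python3 -m pendant '[[0,0,0,0.8,0],[0,0,0,0,0],[0,0,0,0,0]]'
```

```text
time: 15.8
tool_pos: [579.6, 211.0, 99.4]
tcp_rot: [180.0, 0.0, -84.2]
ft_force: [-8.5, -1.6, 1.0]
finger_gap: 10.5
time: 16.1
tool_pos: [579.6, 211.0, 99.3]
tcp_rot: [-180.0, 0.0, -84.2]
ft_force: [-10.2, -1.7, 5.1]
finger_gap: 10.5
time: 16.4
tool_pos: [579.6, 211.0, 99.2]
tcp_rot: [-180.0, 0.0, -84.2]
ft_force: [-14.1, -2.1, 9.9]
finger_gap: 10.5
```

```bash
python3 -m pendant '[[0,0,1.0,-1.4,0],[0,0,0,0,0],[0,0,0,0,0]]'; python3 -m pendant '[[0.1,0,0,0,0],[0.2,0,0,0,0],[0.3,0,0,0,0],[0.5,0,0,0,0],[0.5,0,0,0,0],[0.5,0,0,0,0]]'
```

```text
time: 16.7
tool_pos: [579.6, 211.0, 99.4]
tcp_rot: [-179.9, 0.0, -84.2]
ft_force: [-2.8, -0.6, 1.9]
finger_gap: 10.6
time: 17.3
tool_pos: [578.7, 210.8, 98.2]
tcp_rot: [-180.0, -0.0, -84.2]
ft_force: [-0.9, -0.3, -0.1]
finger_gap: 43.0
```

```bash
python3 -m pendant '[[0.5,0,0,-20,0],[0.5,0,0,-40,0],[0.5,0,0,-45,0],[0.5,0,0,-25,0],[0.8,40,25,0,0],[0.8,40,25,0,0],[0.8,40,25,0,0],[0.8,45,0,0,0],[0.8,45,0,0,0],[0.8,45,0,0,0]]'; python3 - <<'E'
from h import *
from scipy.optimize import least_squares
ps={}
for n in("scene","top"):
    acc=[optics.snapshot(n) for _ in range(4)]; p=np.mean([a[0].astype(float) for a in acc],0); ps[n]=p
    D=np.array([a[1] for a in acc]);D[D==0]=np.nan;ps[n+"d"]=np.nan_to_num(np.nanmedian(D,0))
p=ps["scene"]
a=cv2.resize(p[165:255,150:240].astype(np.uint8),(560,560),interpolation=2)
b=cv2.resize(ps["top"][140:200,135:225].astype(np.uint8),(540,360),interpolation=2)
print(b.shape); cv2.imwrite("pics/hung2.png",a); cv2.imwrite("pics/hung2t.png",b)
for n in("scene","top"):
    P=cloud(n,ps[n+"d"]);e=np.radians(5.75);ex=np.array([np.cos(e),np.sin(e),0]);ey=np.array([-np.sin(e),np.cos(e),0]);o=np.array([629.6,215.8,0])
    L=np.stack([(P-o)@ex,(P-o)@ey,P[...,2]],-1)
    m=(L[...,0]<-4)&(L[...,0]>-18)&(abs(L[...,1])<80)&(L[...,2]>180)&(L[...,2]<215)&(ps[n][...,0]<ps[n][...,2]+25)
    k=L[m];print(n,len(k),np.percentile(k,[2,50,98],axis=0).round(1).tolist())
    m=(L[...,0]<-20)&(L[...,0]>-110)&(abs(L[...,1])<80)&(L[...,2]>60)&(L[...,2]<190)
    k=L[m];print(" front",len(k),np.percentile(k,[2,50,98],axis=0).round(1).tolist())
# jar cap silhouettes: model cap cylinder, compare red mask moments
obs={}
for n in("scene","top"):
    q=ps[n];u,v=proj(n,[480,-335,100])[0].astype(int); s=q[v-14:v+15,u-14:u+15]; m=np.clip(s[...,2]-np.maximum(s[...,0],s[...,1])-25,0,60)
    V,U=np.mgrid[v-14:v+15,u-14:u+15]; obs[n]=np.array([(U*m).sum()/m.sum(),(V*m).sum()/m.sum()]); print(n,obs[n],(m>25).sum())
t=np.linspace(0,2*np.pi,40)
def cen(n,x,y):
    pts=np.concatenate([np.c_[x+22.5*np.cos(t),y+22.5*np.sin(t),np.full(40,z)] for z in(85,106)])
    h=cv2.convexHull(proj(n,pts).astype(np.float32)); M=cv2.moments(h); return np.array([M["m10"],M["m01"]])/M["m00"],M["m00"]
for ns in(["scene"],["top"],["scene","top"]):
    f=lambda q: np.concatenate([cen(n,*q)[0]-obs[n] for n in ns]); s=least_squares(f,[480,-335],diff_step=1e-3); print(ns,s.x.round(1),s.fun.round(2),[cen(n,*s.x)[1] for n in ns])
plan([482,-337,150])
E
```

```text
time: 18.3
tool_pos: [529.6, -52.1, 228.7]
tcp_rot: [-179.9, -0.0, -84.2]
ft_force: [0.2, -0.2, 0.9]
finger_gap: 68.2
(360, 540, 3)
scene 177 [[-16.6, -76.0, 180.6], [-13.0, 5.0, 191.0], [-7.8, 70.4, 198.0]]
 front 670 [[-76.6, -67.9, 85.1], [-54.9, 2.8, 105.2], [-21.5, 69.8, 154.8]]
top 111 [[-16.9, -68.2, 181.0], [-10.9, -4.5, 193.9], [-8.4, 64.9, 198.2]]
 front 813 [[-72.9, -71.7, 84.0], [-47.1, -4.1, 87.7], [-21.2, 66.0, 155.0]]
scene [316.14127596 172.54334038] 45
top [362.63083697 211.90487042] 118
['scene'] [ 481.6 -341.5] [0. 0.] [95.10015502641909]
['top'] [ 484.7 -342.3] [0. 0.] [192.44190827617422]
['scene', 'top'] [ 483.9 -342.4] [-0.32 -0.3   0.04  0.28] [94.8593098865822, 192.476523964433]
t 18.7 pos [529.8 -49.2 228.3] rot [-1.800e+02  2.000e-02 -8.412e+01] F [ 0.5 -0.2 -0.7] gap 68.3
shift tool [281.5  77.   78.2] len 302.1 turn None<stdin>:6: RuntimeWarning: All-NaN slice encountered
```

View pics/hung2.png

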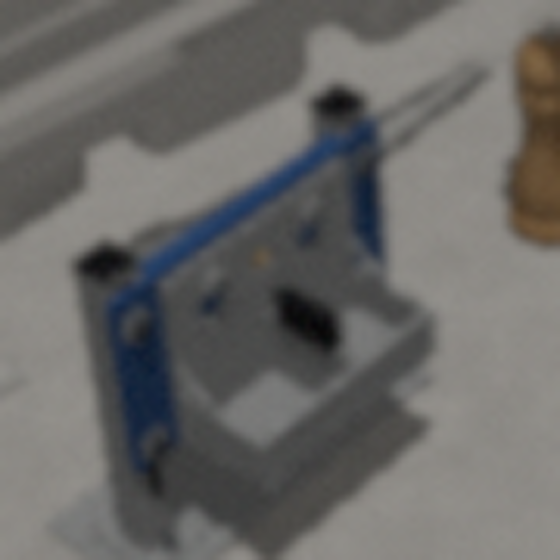

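The rack hangs home: studs sit at the slot tops (210,280) and (313,215), and the brass pin shows in its hole at (263,255). Measured rack top is 198 and floor ≈87.7. Next is the green jar, at about (483,−340).

```bash
python3 -m pendant '[[0.85,47.4,12.7,0,0],[0.85,47.4,12.7,0,0],[0.85,47.4,12.7,0,0],[0.85,47.4,12.7,0,0],[0.85,47.4,12.7,0,0],[0.85,47.4,12.7,0,0],[0.85,0,0,0,-8],[0.85,0,0,20,-8],[0.85,0,0,20,-8],[0.85,0,0,0,0]]'; python3 -m pendant '[[0.85,0,0,0,0],[0.85,0,0,0,0]]' 40; python3 -c "
from h import *
plan([483,-340,45],-60)"
```

```text
time: 19.7
tool_pos: [481.6, -338.8, 184.8]
tcp_rot: [179.9, 0.3, -60.0]
ft_force: [-0.8, 0.6, -1.4]
finger_gap: 72.8
time: 19.9
tool_pos: [483.5, -340.9, 189.8]
tcp_rot: [-180.0, -0.1, -60.3]
ft_force: [0.4, 0.0, 0.8]
finger_gap: 72.6
t 19.9 pos [ 483.5 -340.9  189.8] rot [-1.7996e+02 -1.0000e-01 -6.0340e+01] F [0.4 0.  0.8] gap 72.6
shift tool [-1.300e+00  1.000e-01  1.448e+02] len 144.8 turn -0.34
```

```bash
python3 -m pendant '[[0.85,-1,0,35,0],[0.85,0,0,40,0],[0.85,0,0,25,0],[0.85,0,0,0,0]]'; python3 -m pendant '[[0.85,0,0,12,0],[0.85,0,0,12,0],[0.85,0,0,12,0],[0.85,0,0,9,0],[0.85,0,0,0,0],[0.85,0,0,0,0]]'; python3 - <<'E'
from h import *
p,d=optics.snapshot("scene"); cv2.imwrite("pics/jar.png",cv2.resize(p[130:220,270:370],(700,630)[:2],interpolation=2)[:600])
E
```

```text
time: 20.3
tool_pos: [480.2, -338.2, 84.9]
tcp_rot: [179.9, 0.3, -60.3]
ft_force: [-0.3, 0.4, 0.5]
finger_gap: 72.8
time: 20.9
tool_pos: [482.0, -340.1, 43.2]
tcp_rot: [180.0, 0.0, -60.2]
ft_force: [0.2, -0.1, -0.6]
finger_gap: 72.4
```

View pics/jar.png

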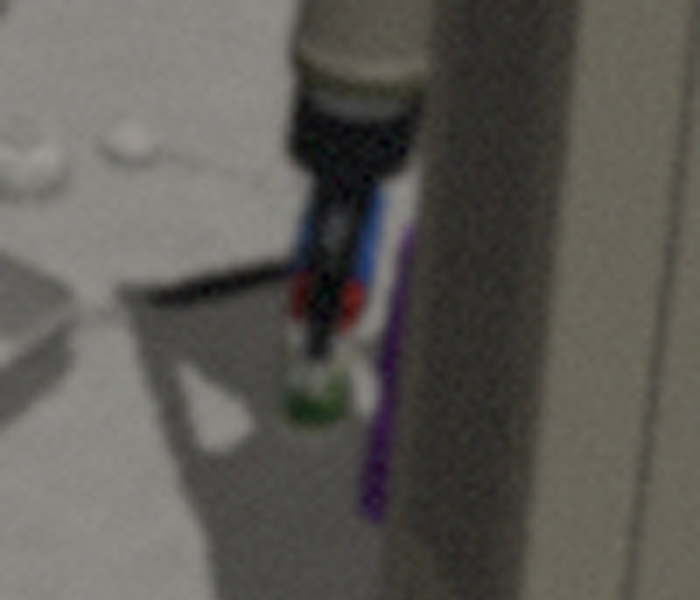

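The finger overlaps the red cap (325,300), its tip just below it at (318,355), and is centred on the jar. I'll close and lift.

```bash
python3 -m pendant '[[0.3,0,0,0,0],[0.3,0,0,0,0],[0.3,0,0,0,0],[0.3,0,0,0,0],[0.3,0,0,0,0],[0.3,0,0,0,0]]' 40; python3 -m pendant '[[0.3,0,0,-8,0],[0.3,0,0,-30,0],[0.3,0,0,-40,0],[0.3,0,0,-40,0],[0.3,0,0,-40,0],[0.3,0,0,0,0],[0.3,0,0,0,0]]'; python3 -c "
from h import *
ex=np.array([.9949,.1011]);ey=np.array([-.1011,.9949])
b=np.array([629.6,215.8])-39*ex-1*ex-35*ey
print(b); plan([b[0],b[1],200],-84.2)"
```

```text
time: 21.55
tool_pos: [482.6, -340.6, 44.1]
tcp_rot: [-180.0, -0.1, -60.2]
ft_force: [-0.4, -0.5, 5.3]
finger_gap: 43.6
time: 22.25
tool_pos: [482.6, -340.6, 202.7]
tcp_rot: [-180.0, -0.1, -60.2]
ft_force: [-0.4, 1.0, -1.0]
finger_gap: 43.7
[593.3425 176.9345]
t 22.25 pos [ 482.6 -340.6  202.7] rot [-1.7995e+02 -1.3000e-01 -6.0210e+01] F [-0.4  1.  -1. ] gap 43.7
shift tool [-394.1 -353.2    2.1] len 529.2 turn 23.99
```

```bash
python3 -m pendant '[[0.3,-20,-18,-5,0],[0.3,-34,-30.5,-5,0],[0.3,-34,-30.5,0,0],[0.3,-34,-30.5,0,0],[0.3,-34,-30.5,0,0],[0.3,-34,-30.5,0,0],[0.3,-34,-30.5,0,0],[0.3,-34,-30.5,0,0],[0.3,-34,-30.5,0,0],[0.3,-34,-30.5,0,0]]'; python3 -m pendant '[[0.3,-34,-30.5,0,0],[0.3,-34,-30.5,0,0],[0.3,0,0,0,8],[0.3,0,0,0,8],[0.3,0,0,0,8],[0.3,0,0,0,0],[0.3,0,0,0,0]]'; python3 -c "
from h import *
plan([593.3,176.9,132],-84.2)"
```

```text
time: 23.25
tool_pos: [572.7, 89.8, 208.7]
tcp_rot: [179.8, 0.1, -60.2]
ft_force: [1.1, -0.3, -0.7]
finger_gap: 43.5
time: 23.95
tool_pos: [592.3, 177.1, 209.4]
tcp_rot: [179.8, -0.0, -84.0]
ft_force: [0.3, -0.4, -1.4]
finger_gap: 43.6
t 23.95 pos [592.3 177.1 209.4] rot [ 1.7983e+02 -2.0000e-02 -8.3980e+01] F [ 0.3 -0.4 -1.4] gap 43.6
shift tool [ 0.3 -1.2 77.4] len 77.5 turn 0.22
```

```bash
python3 -m pendant '[[0.3,0.2,-0.8,20,0],[0.3,0,0,20,0],[0.3,0,0,0,0],[0.3,0,0,0,0]]'; python3 - <<'E'
from h import *
plan([593.3,176.9,132],-84.2)
p,d=optics.snapshot("scene");q,_=optics.snapshot("top")
a=cv2.resize(p[160:250,150:240],(400,400),interpolation=2);b=cv2.resize(q[140:230,140:230],(400,400),interpolation=2)
cv2.imwrite("pics/bay.png",cv2.hconcat([a,b]))
E
```

```text
time: 24.35
tool_pos: [593.3, 176.9, 170.7]
tcp_rot: [179.9, -0.0, -84.1]
ft_force: [-3.7, -0.5, -2.0]
finger_gap: 43.3
t 24.35 pos [593.3 176.9 170.7] rot [ 1.7989e+02 -1.0000e-02 -8.4120e+01] F [-3.7 -0.5 -2. ] gap 43.3
shift tool [ 0.  -0.  38.7] len 38.7 turn 0.08
```

View pics/bay.png

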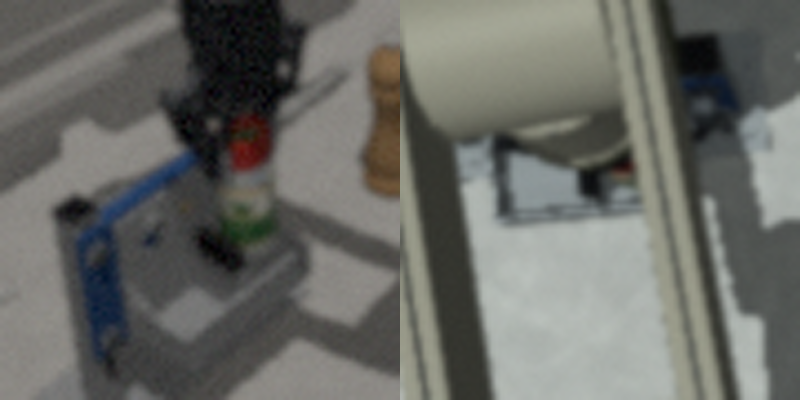

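The jar is over the right bay (scene crop 245,210), upright. The −3.7 N shows it brushing the right stud head, which stands out of the back plate. I'll back off 4 mm and go down.

```bash
python3 -m pendant '[[0.3,0,4,0,0],[0.3,0,0,0,0],[0.3,0,0,0,0]]'; python3 -m pendant '[[0.3,0,0,10,0],[0.3,0,0,10,0],[0.3,0,0,10,0],[0.3,0,0,0,0],[0.3,0,0,0,0]]';  python3 -m pendant '[[0.3,0,0,3,0],[0.3,0,0,2,0],[0.3,0,0,0,0],[0.3,0,0,0,0]]'
```

```text
time: 24.75
tool_pos: [590.7, 177.0, 172.4]
tcp_rot: [-179.9, 0.0, -84.2]
ft_force: [1.1, -0.5, -0.8]
finger_gap: 43.4
time: 25.25
tool_pos: [589.5, 176.7, 140.4]
tcp_rot: [179.9, -0.0, -84.2]
ft_force: [0.0, -0.3, -0.5]
finger_gap: 43.6
time: 25.65
tool_pos: [590.1, 176.9, 136.4]
tcp_rot: [-180.0, 0.0, -84.2]
ft_force: [-0.8, 0.2, -1.0]
finger_gap: 43.5
```

```bash
python3 -m pendant '[[0.3,0,0,1.5,0],[0.3,0,0,1.5,0],[0.3,0,0,0,0],[0.3,0,0,0,0]]'; python3 -m pendant '[[0.3,0,0,1,0],[0.3,0,0,0,0],[0.3,0,0,0,0]]';  python3 -m pendant '[[0.3,0,0,1,0],[0.3,0,0,0,0],[0.3,0,0,0,0]]'
```

```text
time: 26.05
tool_pos: [589.9, 176.8, 133.2]
tcp_rot: [180.0, -0.0, -84.2]
ft_force: [0.1, 0.3, -1.4]
finger_gap: 43.4
time: 26.35
tool_pos: [590.0, 176.9, 132.3]
tcp_rot: [180.0, 0.0, -84.2]
ft_force: [-0.8, -0.3, -1.1]
finger_gap: 43.6
time: 26.65
tool_pos: [590.0, 176.9, 131.2]
tcp_rot: [180.0, -0.0, -84.2]
ft_force: [-0.2, -0.2, -0.9]
finger_gap: 43.6
```

```bash
python3 -m pendant '[[0.3,0,0,1,0],[0.3,0,0,0,0],[0.3,0,0,0,0]]'; python3 -m pendant '[[0.3,0,0,1,0],[0.3,0,0,0,0],[0.3,0,0,0,0]]';  python3 -m pendant '[[0.3,0,0,1,0],[0.3,0,0,0,0],[0.3,0,0,0,0]]'
```

```text
time: 26.95
tool_pos: [590.2, 177.0, 130.5]
tcp_rot: [-180.0, 0.0, -84.2]
ft_force: [0.1, -0.0, -0.3]
finger_gap: 43.8
time: 27.25
tool_pos: [590.5, 177.0, 130.3]
tcp_rot: [-179.9, 0.0, -84.2]
ft_force: [-2.3, 0.1, 5.9]
finger_gap: 43.7
time: 27.55
tool_pos: [590.9, 177.2, 130.2]
tcp_rot: [-179.9, 0.0, -84.2]
ft_force: [-3.3, -0.6, 9.3]
finger_gap: 43.7
```

```bash
python3 -m pendant '[[0.3,0,0,-1.8,0],[0.3,0,0,0,0],[0.3,0,0,0,0]]'; python3 -m pendant '[[0.56,0,0,0,0],[0.6,0,0,0,0],[0.65,0,0,0,0],[0.72,0,0,0,0],[0.72,0,0,0,0],[0.72,0,0,0,0]]'; python3 -m pendant '[[0.72,0,0,-10,0],[0.72,0,0,-25,0],[0.72,0,0,-35,0],[0.72,0,0,-40,0],[0.72,0,0,-20,0],[0.72,40,15,0,0],[0.72,45,15,0,0],[0.72,45,15,0,0],[0.72,45,15,0,0],[0.72,0,0,0,0]]'; python3 - <<'E'
from h import *
ps={}
for n in("scene","top"):
    acc=[optics.snapshot(n) for _ in range(4)]; p=np.mean([a[0].astype(float) for a in acc],0); ps[n]=p
    D=np.array([a[1] for a in acc]);D[D==0]=np.nan;P=cloud(n,np.nan_to_num(np.nanmedian(D,0)))
    e=np.radians(5.75);ex=np.array([np.cos(e),np.sin(e),0]);ey=np.array([-np.sin(e),np.cos(e),0]);o=np.array([629.6,215.8,0])
    L=np.stack([(P-o)@ex,(P-o)@ey,P[...,2]],-1)
    m=(p[...,2]>p[...,0]+40)&(p[...,2]>p[...,1]+40)&(abs(L[...,1])<90)&(L[...,0]<-5)&(L[...,0]>-110)&(L[...,2]>130)
    print(n,m.sum(),np.percentile(L[m],[2,50,98],axis=0).round(1).tolist())
    for q in("jar_brown","pepper_mill"): print(q,[(np.round(x["at"]).tolist(),round(x["score"],2)) for x in optics.search_frame(n,q)][:1])
a=cv2.resize(ps["scene"][160:250,150:250].astype(np.uint8),(400,360),interpolation=2);b=cv2.resize(ps["top"][135:225,135:235].astype(np.uint8),(400,360),interpolation=2)
cv2.imwrite("pics/final.png",cv2.hconcat([a,b])); print(r.sense()["tool_pos"],r.sense()["ft_force"])
E
```

```text
time: 27.85
tool_pos: [590.3, 176.9, 130.4]
tcp_rot: [-180.0, 0.0, -84.2]
ft_force: [-1.2, -0.4, 4.2]
finger_gap: 43.4
time: 28.45
tool_pos: [590.0, 176.9, 130.0]
tcp_rot: [180.0, 0.0, -84.2]
ft_force: [-0.4, 0.2, -0.5]
finger_gap: 61.7
time: 29.45
tool_pos: [547.2, -8.5, 261.3]
tcp_rot: [-180.0, -0.1, -84.5]
ft_force: [0.1, 0.1, -0.9]
finger_gap: 61.8
scene 104 [[-65.1, -53.0, 175.7], [-51.7, -27.7, 192.2], [-24.9, -13.8, 194.5]]
jar_brown [([497.0, 446.0, 74.0], 0.57)]
pepper_mill [([659.0, -51.0, 72.0], 0.64)]
top 154 [[-63.8, -56.3, 149.8], [-41.3, -39.0, 192.7], [-22.9, -7.7, 195.4]]
jar_brown [([510.0, 431.0, 107.0], 0.72)]
pepper_mill []
[547.9789314   -2.74417482 259.96714367] [-0.12402936  0.00642699 -0.4819252 ]<stdin>:5: RuntimeWarning: All-NaN slice encountered
```

View pics/final.png

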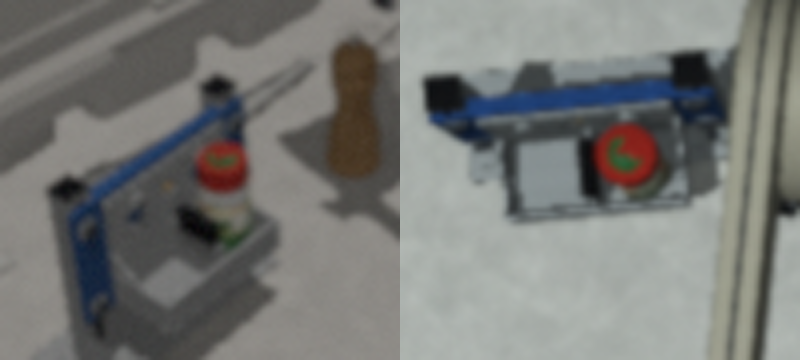

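The jar stands in the right bay, red cap at scene crop (222,165) and top view (627,155). Cap-top readings of 192–195 mm fit an upright jar on the floor (193.7 expected). The brass pin still shows at (168,185), the rack is home, and the mill and brown jar are in place.

```bash
python3 -c "
from h import *
print(hand_in())"
```

```text
the job is handed in; nothing more can be done
None
```

The rack is hung fully home on the blue plate, and the green-labelled jar stands upright in its right bay. I handed the job in at about 30 s, with the gripper clear of everything.

**Rack**
- The stud heads passed through the keyholes with about 6 N, all of it the catch spring, and no sideways force.
- I slid the rack down about 19 mm to a firm stop. The highest force I read between rack and stand was about 17 N, below the 35 N limit.
- Afterwards the brass pin showed in its hole, and the top edge measured about 198 mm against 197 mm expected.

**Jar**
- I took the jar at the far right; the brown one stood at the far left and the other green one was under the grill.
- It was set on the bay floor with about 9 N at most. The cap top then measured 192–195 mm, against 193.7 mm for upright.
- The brown jar did not move. The last top view gave no network hit for the pepper mill, but the scene camera found it at its starting position.

**What disagreed or went wrong**
- **Missed grasp:** my first grasp of the rack closed on air, because the real fingertips sat about 27 mm higher than the reported tool position. I regrasped lower. The rack stayed where it was.
- **Stud contact:** the jar brushed the right stud head at 3.7 N while I lowered it, so I moved it 4 mm forward before going on.
- **Cameras:** the two cameras differed by 1 to 4 mm in places.

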